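# Microtome daily stroke check

### The arm

A 6-joint arm with a two-finger parallel gripper is mounted at the origin on the work surface. World frame = base frame: x ahead of the robot, y to its left, z up, the work surface at z = 0. Lengths are in m, angles in rad, forces in N, time in s.
With the tool pointing down it reaches from about 0.375 to 0.9 m from the base axis. Payload 3.1 kg.
Tool frame: the origin (TCP) lies on the front face of the gripper's body, between the roots of the fingers; the fingertips stand 73 mm ahead of it and the grasp point (between the pads) lies 54 mm ahead of it (manip.tips_ahead is the distance from the TCP to the fingertips, in m); z points along the fingers, y is the line along which they close (so a half turn about z gives the same grasp; the last joint's range is limited). The gripper opens to 85 mm and grips with 20 to 120 N. Pads are 22 mm wide; open, the fingers measure 114 mm over their backs; the gripper's body (76 mm by 85 mm) begins 54 mm behind the grasp point. The pads swing forward as they close: fully open they stand 13 mm farther back than shut.
Start: joints at [0.955, 0.527, 1.433, -0, 1.181, -0.178], TCP at [0.265, 0.566, 0.304] pointing down, gripper open.
Joint ranges: [-3.08, 3.08], [-0.75, 2.2], [0.22, 2.44], [-1.43, 4.57], [0, 2.65], [-2.85, 2.85]. Speed limits (rad/s): [2.79, 2.79, 3.14, 3.14, 3.14, 3.14].

### API

Orientations are given as a unit quaternion [x, y, z, w].
In Python, from station import sense, eyes, workorder, manip gives the robot as it stands.
- The arm moves only by the shell command python3 -m inch 'ROWS' [OPENING] [FORCE]. ROWS is JSON, a list of rows, each an object of numbers: "dx", "dy", "dz": the shift along the tool's x, y, z in cm; "wx", "wy", "wz": the turn, a rotation vector about the tool's x, y, z in degrees. In form: [{"dx": .., "dy": .., "dz": .., "wx": .., "wy": .., "wz": ..}, ...]. A call has 1 to 10 rows; each row shifts and turns the commanded pose from where the row before left it, along the tool's axes as they then stand; what a row does not reach is not made up. A row lasts 1/8 s, in which the tool goes at most 62.5 mm and 10.7 degrees, less where a joint would pass 70% of its speed; a pose out of reach is approached as far as the arm can. A call with a gripper value outside its range is refused whole. OPENING is the opening, from 0 (shut) to 1 (fully open), set as the call begins (- or left out, the last holds). The fingers move at their own pace and stop on an object; FORCE is the grip in N (left out, the last holds). Time passes only in rows, so rows that do not move let the fingers close. It gives the time, the measured TCP pose, the force, the opening and the grip force at its end, in the units of the state.
- sense(): the state, without advancing time (a new reading comes with each control period).
- eyes.snapshot(name): name is "scene" or "top" or "wrist"; returns the picture (384x512x3 uint8, red, green, blue); there is no depth.
- eyes.camera_params(name): a dict with "fx", "fy", "cx", "cy" (pixels), "rvec" (rotation vector, rad) and "tvec" (3), from world to camera coordinates, as OpenCV has them. Camera axes: x right, y down, z forward; pixel columns grow to the right and rows downward; lengths in m; the calibration is good to about 2 mm. A picture is of the moment at which its call begins: read the wrist's pose just before it. camera_params takes no time and is no camera call; for the wrist camera it gives the pose at the moment of the call.
- workorder.sign_off(): hands the job in; it is judged then, once.
The state is a dict: "t": time; "q": joint angles; "qd": joint speeds; "tau": joint torques, N m; "tcp_pos": TCP position; "tool_rot": TCP orientation; "force": force on the tool from outside, world axes, zero at the start; "ft_torque": the same for the moment, N m; "finger_gap": opening from 0.0 (shut) to 1.0 (fully open); "gripper_force": force on a finger pad.
Only numpy, scipy, OpenCV 4.12 (cv2) and the standard library are available. Lean on these libraries where they do the work, as an engineer would, in place of code of your own. Each camera call takes 0.05 s, during which the arm holds its last target. There are 200 camera calls.

### The job

Do the microtome's daily stroke check. Swing the handwheel lock lever back to release it, turn the handwheel through exactly one full turn in the working direction (clockwise seen from the wheel side), then swing the lever in again so the wheel is locked. With the wheel locked, lift the test block out of the specimen head, set it down - not dropped - in the open cabinet drawer and slide the drawer fully shut; leave the other things on the bench where they are.

Things in the scene. Friction and masses are not known exactly. Their poses are not given: they have to be found in the camera images.
- microtome: Rotary microtome, fixed to the bench, blade out: white housing on a grey base plate, handwheel on its side, specimen head on its front. Origin on the bench under the handwheel's axis, midway across. Axes: -x to its front, -y to its wheel side, z up. Base plate x -270 to 140, y -140 to 140, 20 high; housing x -110 to 130, y -115 to 115, 265 high; knife holder x -268 to -213, 125 high.
- shelf_edge (a point): Middle of the lower outer edge of the microtome's top shelf, which hangs out over the handwheel (x -110 to 130 of the microtome, 10 beyond the wheel's face, 265 to 287 above the bench). A hand straight above the wheel's grip would hit it: lean the hand out to the wheel side (-y) by about 40 degrees.
- wheel_centre (a point): Centre of the handwheel's outer face, 155 above the bench, axes as the microtome's. The wheel is a grey disc 170 in diameter and 22 thick, standing upright, its axis along y; the face looks to -y.
- handwheel (a joint): Handwheel angle, rad: 0 at the start, grip straight above the axis, locked. Grows in the working direction: from the top the grip goes first away from the microtome's front (+x), then down, forward and up. 6.283 = one full turn; no stop, counts on. Takes 0.15 N m (about 3 N at the grip), stays where left. A turn moves the head 50 down and up again. Locked, it has 0.01 rad of play.
- grip_mid (a point): Middle of the wheel's black grip: a round handle 24 thick that sticks out 48 from the wheel's face along -y of the microtome, 62 from the wheel's axis; this point is 26 out. It spins freely on its own pin, so the hand goes round with it without twisting. Use its position only, not its axes.
- lock_lever (a joint): Handwheel lock lever, rad: 0 = locked (roller in the wheel's notch), 0.28 = released (end stop). Pulling its knob to the microtome's front (-x) releases, pushing it back (+x) locks. Stays where left; about 2 N at the knob. The notch is tapered: the lever goes in only with the wheel within about 0.1 rad of a whole turn and then draws it straight; elsewhere the rim stops it short.
- lever_pivot (a point): Pivot of the lock lever, its axis along the microtome's y; at x -85, z 55 of the microtome. The knob swings about it at a radius of 163.
- lever_knob (a point): Middle of the lock lever's black knob: a round bar 22 thick, 46 long along y of the microtome, beside the wheel's front edge; its free end is 21 out (-y) from this point. Locked it stands at x -118, y -166, z 215 of the microtome; released 43 nearer the front, 15 lower. Use its position only.
- test_block: Plain aluminium test block, 28 thick (its x), 64 wide (its y), 55 high, about 260 g; origin at the centre of its underside. It stands in the open-topped holder on the head, axes along the microtome's: the lower 20 between the holder's walls (1.5 play), the upper 35 free; lifts straight up. 66 free between it and the housing behind it.
- holder_floor (a point): Centre of the floor of the block holder on the specimen head (moves down and up with the head); with the head at its top it is at x -190, y 0, z 155 of the microtome. The holder's walls are 20 high.
- cabinet: Low grey two-drawer cabinet, fixed, 300 deep (x), 240 wide (y), 190 high; origin at the centre of its underside, its front faces -x. A rack of tubes stands on the back half of its top (from x 55 back, 95 high).
- cabinet_drawer0 (a joint): How far the top drawer is open, m: 0 = fully shut, starts 0.14 to 0.18 open. Slides in (+x of the cabinet) with about 1 N, stays where it is left.
- drawer_floor (a point): Centre of the inner floor of the top drawer (moves with it), axes as the cabinet's, 108 above the bench. Inside 255 long (x), 198 wide (y), walls 60 high, 6 thick; front panel from 134 to 149 before this point, its top edge 69 above this floor. The cabinet's top covers what lies behind x -135 of the cabinet; 70 of height inside when shut.
- cabinet_drawer0_handle (a point): Middle of the top drawer's steel bar handle, a bar 120 long along the cabinet's y, 35 off the drawer's front panel, 25 under its top edge.
- slide_box: Bystander: open grey slide box with dividers, 100 x 85 x 32 high, origin at the centre of its underside.
- cassette_stack: Bystander: stack of white cassettes, 75 x 52 x 36 high, origin at the centre of its underside.
- brush: Bystander: brush 170 long, lying on the bench along its x.
- spray_bottle: Bystander: green bottle, 64 in diameter, 170 high, origin at the centre of its underside.
- jar: Bystander: amber jar, 72 in diameter, 90 high, origin at the centre of its underside.
- beaker: Bystander: glass beaker, 72 in diameter, 90 high, origin at the centre of its underside.
There are look-alikes about, which are no part of the job. What is shaped like the test_block but orange is not meant.

How it is judged:
By the outcome, as a careful person would: the job done as asked, in the order asked, and still so for the second after the job is handed in, with the robot touching nothing.
It also fails if it takes over 72 s, if anything falls off the work surface, if the arm or the gripper's body presses on something with over 40 N, if the wrist force passes 120 N, or if a joint passes its speed limit or range.

## Working session

There is one attempt and no reset: what is moved stays moved. The work goes in short steps, Python scripts to look and compute and a shell command to move; the robot and the scene stay as the last step left them, time stands still between calls to the robot, and variables do not carry over. Pictures are saved under pics/ and viewed, at most 10 in all, crops included, and the job is handed in when it is done.

```bash
ls; mkdir -p pics; python3 - <<'E'
from station import sense, eyes, workorder, manip
import cv2
s=sense(); print(s['t'],s['tcp_pos'],s['tool_rot'],s['finger_gap'],manip.tips_ahead)
for n in("scene","top"):
    im=eyes.snapshot(n); cv2.imwrite(f"pics/{n}0.png",cv2.resize(im[:,:,::-1],(800,600),interpolation=cv2.INTER_CUBIC))
    print(n,eyes.camera_params(n))
E
```

```text
pics
0.0 [0.26460709 0.56559558 0.30293378] [ 2.17162835e-01  9.76134783e-01 -1.00588054e-03 -4.20129853e-04] 1.0025599917523433 0.0726
scene {'fx': 483.38143112186617, 'fy': 483.38143112186617, 'cx': 255.48255691465346, 'cy': 193.0330178332272, 'rvec': array([ 1.26355341, -2.21323768,  0.97866723]), 'tvec': array([0.375244  , 0.3807747 , 1.65192969])}
top {'fx': 390.03249576835674, 'fy': 390.03249576835674, 'cx': 253.4651461286345, 'cy': 188.60350213287902, 'rvec': array([ 2.15606085, -2.18581794,  0.10240852]), 'tvec': array([0.13550621, 0.50730475, 1.68697393])}
```

View pics/scene0.png

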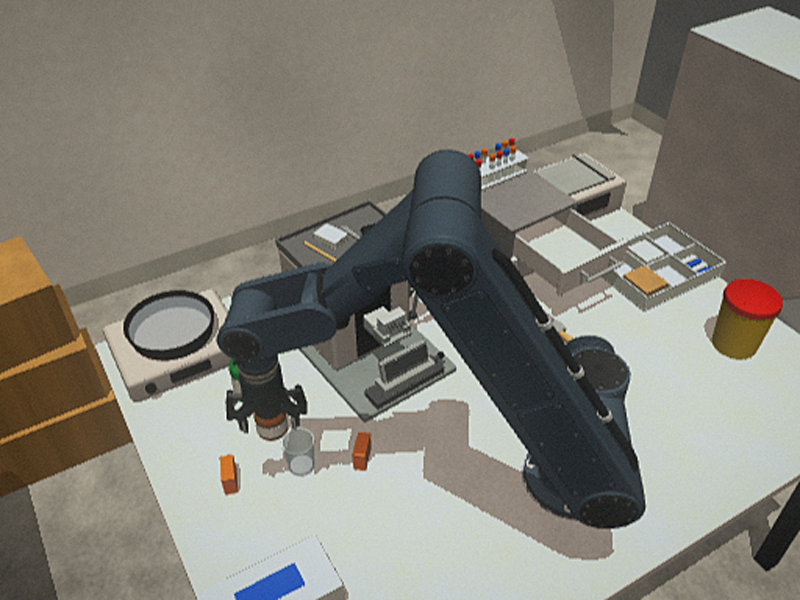

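View pics/top0.png

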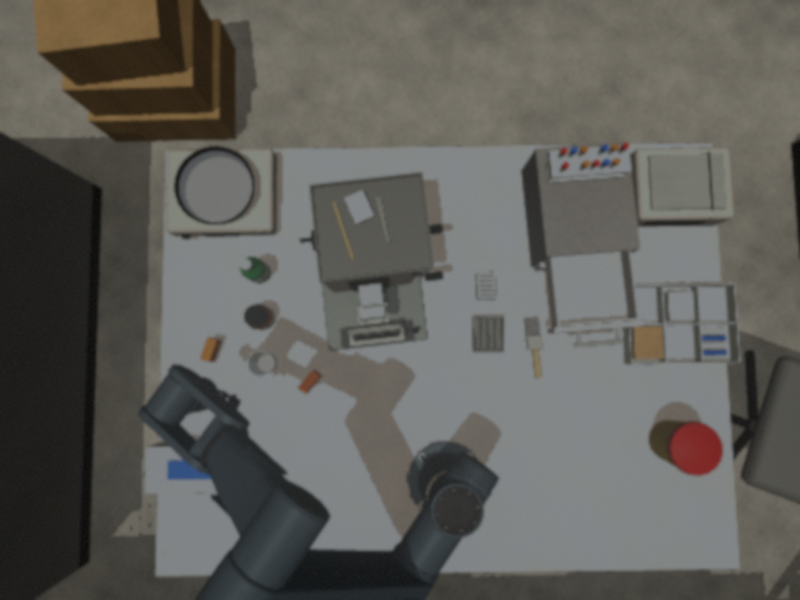

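The scene view shows the microtome behind the arm. In the top view it is at about (372,260), its wheel side to the right: the grip is probably (436,228) and the lever knob (434,275). The block in its holder is at (372,298) and the open drawer at (592,285).
The only things that could be mistaken for the block are the two orange ones at (211,349) and (310,381). The one I want is the aluminium block at (372,298). Next, a close crop to confirm it.

```bash
python3 - <<'E'
import cv2
from station import eyes
import numpy as np
im=np.mean([eyes.snapshot("top").astype(float) for _ in range(4)],0).astype('uint8')[:,:,::-1]
cv2.imwrite("pics/topraw.png",im)
a=im[105:225,190:300]; b=im[90:230,330:420]
A=cv2.resize(a,None,fx=5,fy=5,interpolation=cv2.INTER_CUBIC)
A=cv2.convertScaleAbs(A,alpha=1.5)
cv2.imwrite("pics/c1.png",A)
b=cv2.resize(im[155:235,330:420],None,fx=7,fy=7,interpolation=cv2.INTER_CUBIC);cv2.imwrite("pics/c2.png",b)
E
```

```text
(no output)
```

View pics/c1.png

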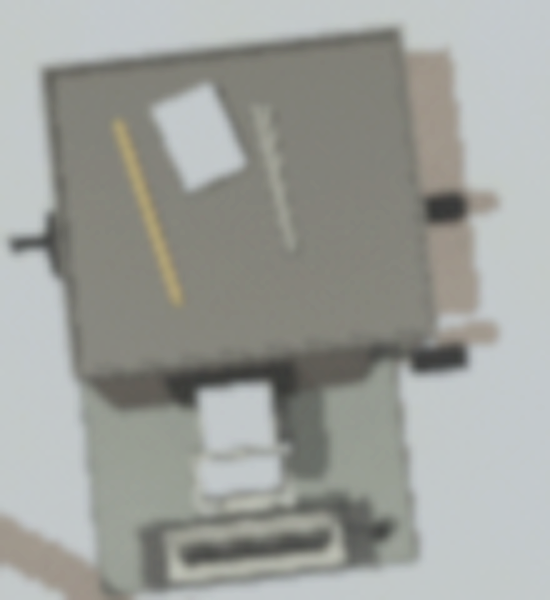

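View pics/c2.png

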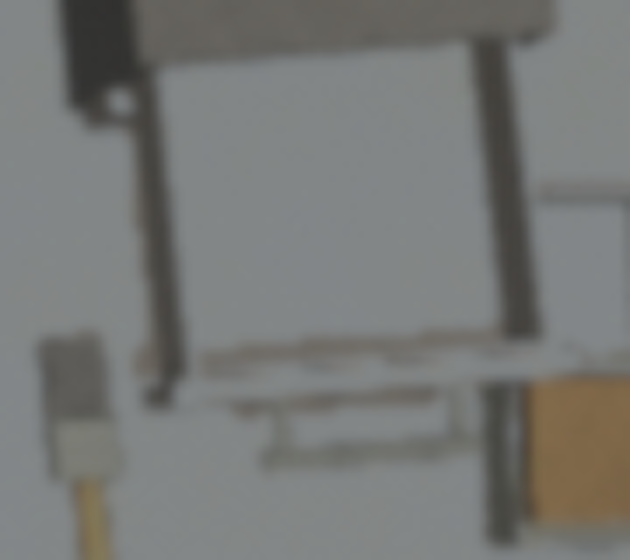

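The crop shows the bare-metal block in the holder at about (240,475). Grip is at (447,207), the lever knob at (440,358). The drawer handle is at (370,450) in the second crop.

```bash
cat > h.py <<'E'
import numpy as np, cv2
from scipy.spatial.transform import Rotation as R
from scipy.optimize import least_squares
from station import sense, eyes, manip
def proj(P,c):
    K=np.array([[c['fx'],0,c['cx']],[0,c['fy'],c['cy']],[0,0,1]])
    return cv2.projectPoints(np.atleast_2d(P).astype(float),c['rvec'],c['tvec'],K,None)[0][:,0]
def w(pose,P):  # local -> world
    x,y,a=pose; P=np.atleast_2d(P); c,s=np.cos(a),np.sin(a)
    return np.c_[x+c*P[:,0]-s*P[:,1],y+s*P[:,0]+c*P[:,1],P[:,2]]
E
cat > fit.py <<'E'
from h import *
c=eyes.camera_params("top")
un=lambda L,s,x0,y0:(np.array(L)+.5)/s-.5+np.array([x0,y0])
mu=un([(43,68),(402,28),(435,330),(78,378),(417,558),(440,358),(465,207)],5,190,105)
def mp(p):
    e=p[3]; return w(p[:3],[(.13,.115,.287),(.13,e,.287),(-.11,e,.287),(-.11,.115,.287),(-.27,-.14,.02),(-.118,-.166,.215),(0,e+.01-.048,.217)])
r=least_squares(lambda p:(proj(mp(p),c)-mu).ravel(),[.75,.05,.05,-.15],loss='soft_l1')
print("micro",r.x,np.round(r.fun.reshape(-1,2),1).tolist())
cu=un([(140,65),(553,38),(262,460),(478,440)],7,330,155)
def cp(p): return w(p[:3],[(-.15,.12,.19),(-.15,-.12,.19),(p[3],.06,.152),(p[3],-.06,.152)])
q=least_squares(lambda p:(proj(cp(p),c)-cu).ravel(),[.8,-.4,.05,-.33])
print("cab",q.x,np.round(q.fun.reshape(-1,2),1).tolist())
b=w(r.x[:3],[(-.19,0,.21),(-.204,.032,.21),(-.204,-.032,.21),(-.176,.032,.21),(-.176,-.032,.21)])
print("block crop px",((proj(b,c)-[190,105])*5).round().tolist())
for n,P in dict(knob=(-.118,-.166,.215),grip=(0,r.x[3]+.01-.026,.217),wheel=(0,r.x[3]+.01,.155),block=(-.19,0,.155)).items(): print(n,w(r.x[:3],P).round(4))
print("handle",w(q.x[:3],(q.x[3],0,.152)),"floor",w(q.x[:3],(q.x[3]+.184,0,.108)))
np.save("micro.npy",r.x);np.save("cab.npy",q.x)
E
python3 fit.py
```

```text
micro [ 0.63886578  0.20748949  0.09802988 -0.1583523 ] [[-0.3, -0.8], [-0.3, -0.7], [0.5, 1.3], [-1.0, -0.1], [0.7, 0.8], [0.6, 0.1], [-0.2, -0.2]]
cab [ 0.74274881 -0.3646216   0.06405034 -0.37633689] [[-0.3, 0.4], [0.6, -0.4], [0.5, -0.3], [-0.7, 0.3]]
block crop px [[240.0, 472.0], [201.0, 494.0], [283.0, 485.0], [198.0, 459.0], [279.0, 450.0]]
knob [[0.5377 0.0307 0.215 ]]
grip [[0.6559 0.034  0.217 ]]
wheel [[0.6534 0.0598 0.155 ]]
block [[0.4498 0.1889 0.155 ]]
handle [[ 0.36718361 -0.38870963  0.152     ]] floor [[ 0.55080631 -0.37693242  0.108     ]]
```

```bash
cat >> h.py <<'E'
def mR(yaw,lean):  # tool y = local x, leaned out to local -y
    s,c=np.sin(np.radians(lean)),np.cos(np.radians(lean))
    return R.from_euler('z',yaw)*R.from_matrix(np.array([[0,1,0],[c,0,s],[s,0,-c]]))
def todo(P,Rt,ahead=.0):  # bring the point 'ahead' m before the TCP to P, with orientation Rt
    s=sense(); r0=R.from_quat(s['tool_rot']); p=np.ravel(P)-Rt.apply([0,0,ahead])
    print("t %.2f"%s['t'],"tcp",np.round(s['tcp_pos'],4),"F",np.round(s['force'],1),"gap %.3f"%s['finger_gap'],"gf %.0f"%s['gripper_force'])
    d=p-s['tcp_pos']
    print(" target tcp",p.round(4),"shift, tool axes now cm",(r0.inv().apply(d)*100).round(2),"| tool axes at target",(Rt.inv().apply(d)*100).round(2),
     "| turn deg",np.degrees((r0.inv()*Rt).as_rotvec()).round(2))
E
python3 - <<'E'
from h import *
print([x for x in dir(manip) if x[0]!='_'])
m=np.load("micro.npy");Rt=mR(m[2],42)
todo(w(m[:3],(-.118,-.172-.08*np.sin(.733),.215+.08*np.cos(.733))),Rt,.056)
E
```

```text
['PlanningError', 'tips_ahead']
t 0.30 tcp [0.2648 0.5659 0.3036] F [ 0.1  0.2 -0.8] gap 0.996 gf 0
 target tcp [ 0.5472 -0.0658  0.3161] shift, tool axes now cm [-52.35 -45.25  -1.22] | tool axes at target [-47.94  21.92 -44.84] | turn deg [-21.74  38.13  56.51]
```

```bash
python3 -m inch '[{"dz":-5},{"dz":-5},{"dx":-4.5,"dy":-4},{"dx":-5.5,"dy":-4.5},{"dx":-5.5,"dy":-4.5},{"dx":-5.5,"dy":-4.5},{"dx":-5.5,"dy":-4.5},{"dx":-5.5,"dy":-4.5},{"dx":-5.5,"dy":-4.5},{"dx":-5.5,"dy":-4.5}]' 0.7 && python3 -m inch '[{"dx":-4.5,"dy":-4.5},{"dx":-3,"dy":-3},{"wx":-2.7,"wy":4.8,"wz":7.1},{"wx":-2.7,"wy":4.8,"wz":7.1},{"wx":-2.7,"wy":4.8,"wz":7.1},{"wx":-2.7,"wy":4.8,"wz":7.1},{"wx":-2.7,"wy":4.8,"wz":7.1},{"wx":-2.7,"wy":4.8,"wz":7.1},{"wx":-2.7,"wy":4.8,"wz":7.1},{"wx":-2.7,"wy":4.8,"wz":7.1}]' && python3 - <<'E'
from h import *
m=np.load("micro.npy");Rt=mR(m[2],42)
todo(w(m[:3],(-.118,-.172-.08*np.sin(.733),.215+.08*np.cos(.733))),Rt,.056)
E
```

```text
invalid input at $[0]: expected keys dx, dy, dz, wx, wy, wz
```

All six keys are needed in each row.

```bash
python3 -m inch '[{"dx":0,"dy":0,"dz":-5,"wx":0,"wy":0,"wz":0},{"dx":0,"dy":0,"dz":-5,"wx":0,"wy":0,"wz":0},{"dx":-4.5,"dy":-4,"dz":0,"wx":0,"wy":0,"wz":0},{"dx":-4.5,"dy":-4,"dz":0,"wx":0,"wy":0,"wz":0},{"dx":-4.5,"dy":-4,"dz":0,"wx":0,"wy":0,"wz":0},{"dx":-4.5,"dy":-4,"dz":0,"wx":0,"wy":0,"wz":0},{"dx":-4.5,"dy":-4,"dz":0,"wx":0,"wy":0,"wz":0},{"dx":-4.5,"dy":-4,"dz":0,"wx":0,"wy":0,"wz":0},{"dx":-4.5,"dy":-4,"dz":0,"wx":0,"wy":0,"wz":0},{"dx":-4.5,"dy":-4,"dz":0,"wx":0,"wy":0,"wz":0}]' 0.7 && python3 -m inch '[{"dx":-4.5,"dy":-4,"dz":0,"wx":0,"wy":0,"wz":0},{"dx":-4.5,"dy":-4,"dz":0,"wx":0,"wy":0,"wz":0},{"dx":-4.5,"dy":-4,"dz":0,"wx":0,"wy":0,"wz":0},{"dx":0,"dy":0,"dz":0,"wx":-3,"wy":5.4,"wz":8},{"dx":0,"dy":0,"dz":0,"wx":-3,"wy":5.4,"wz":8},{"dx":0,"dy":0,"dz":0,"wx":-3,"wy":5.4,"wz":8},{"dx":0,"dy":0,"dz":0,"wx":-3,"wy":5.4,"wz":8},{"dx":0,"dy":0,"dz":0,"wx":-3,"wy":5.4,"wz":8},{"dx":0,"dy":0,"dz":0,"wx":-3,"wy":5.4,"wz":8},{"dx":0,"dy":0,"dz":0,"wx":-3,"wy":5.4,"wz":8}]' && python3 - <<'E'
from h import *
m=np.load("micro.npy");Rt=mR(m[2],42)
todo(w(m[:3],(-.118,-.172-.08*np.sin(.733),.215+.08*np.cos(.733))),Rt,.056)
E
```

```text
t: 1.55
tcp_pos: [0.4557, 0.1218, 0.4042]
tool_rot: [0.217, 0.976, 0.0, 0.0]
force: [0.0, -0.2, -0.7]
finger_gap: 0.701
gripper_force: 0.0
t: 2.8
tcp_pos: [0.5269, -0.0426, 0.4039]
tool_rot: [0.626, 0.694, 0.236, -0.266]
force: [-0.8, 0.5, -0.2]
finger_gap: 0.699
gripper_force: 0.0
t 2.80 tcp [ 0.5269 -0.0426  0.4039] F [-0.8  0.5 -0.2] gap 0.699 gf 0
 target tcp [ 0.5472 -0.0658  0.3161] shift, tool axes now cm [-7.71  1.81  4.88] | tool axes at target [-7.74  1.79  4.85] | turn deg [-0.5   0.41  0.13]
```

```bash
python3 -m inch '[{"dx":-2.6,"dy":0.6,"dz":1.6,"wx":0,"wy":0,"wz":0},{"dx":-2.6,"dy":0.6,"dz":1.6,"wx":0,"wy":0,"wz":0},{"dx":-2.5,"dy":0.6,"dz":1.6,"wx":0,"wy":0,"wz":0},{"dx":0,"dy":0,"dz":0,"wx":0,"wy":0,"wz":0}]' && python3 - <<'E'
from h import *
m=np.load("micro.npy");Rt=mR(m[2],42)
todo(w(m[:3],(-.118,-.172,.215)),Rt,.056)
c=eyes.camera_params("wrist"); im=eyes.snapshot("wrist")[:,:,::-1]
cv2.imwrite("pics/w1.png",cv2.resize(im,(800,600)))
P=w(m[:3],[(-.118,-.166,.215),(-.118,-.187,.215),(0,-.174,.217),(0,-.196,.217)])
print((proj(P,c)*1.5625).round())
E
```

```text
t: 3.3
tcp_pos: [0.5468, -0.0663, 0.3151]
tool_rot: [0.625, 0.695, 0.234, -0.267]
force: [-0.1, 0.2, 1.2]
finger_gap: 0.701
gripper_force: 0.0
t 3.30 tcp [ 0.5468 -0.0663  0.3151] F [-0.1  0.2  1.2] gap 0.701 gf 0
 target tcp [ 0.5419 -0.0125  0.2566] shift, tool axes now cm [0.15 0.15 7.96] | tool axes at target [0.1  0.05 7.96] | turn deg [-0.75  0.42  0.23]
[[409. 310.]
 [409. 357.]
 [693. 328.]
 [706. 379.]]
```

View pics/w1.png

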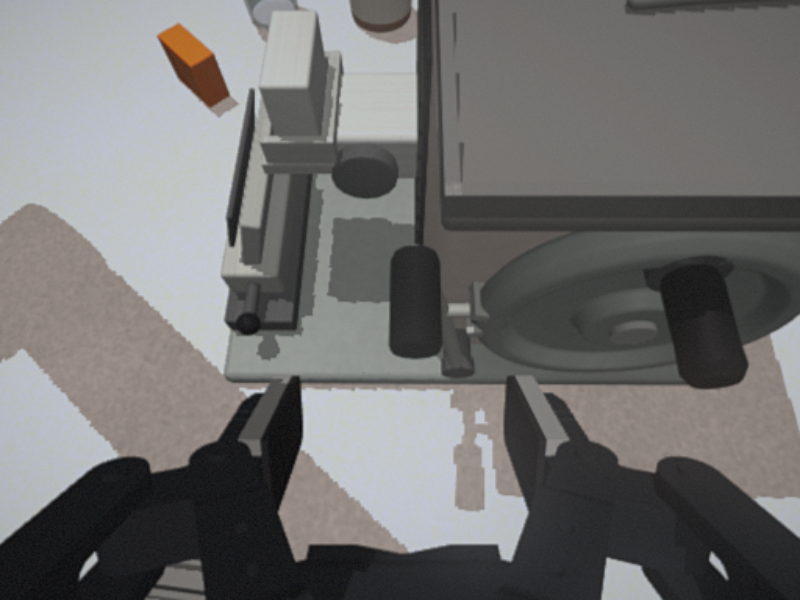

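The wrist view shows the knob at (414,303) between the fingers, the grip tip at (718,368), and the grey block in its holder at (290,75), which confirms the choice. I'll refine the microtome pose from this view.

```bash
python3 - <<'E'
from h import *
m=np.load("micro.npy"); c=eyes.camera_params("wrist"); ct=eyes.camera_params("top")
u=np.array([(274,13),(319,12),(309,78),(262,73),(443,197),(445,229),(228,380),(413,348),(720,370)])/1.5625
mu=(np.array([(43,68),(402,28),(435,330),(78,378),(417,558)])+.5)/5-.5+[190,105]
def res(p):
    e=p[3]
    a=proj(w(p[:3],[(-.204,.032,.21),(-.176,.032,.21),(-.176,-.032,.21),(-.204,-.032,.21),(-.11,e,.287),(-.11,e,.265),(-.27,-.14,.02),(-.118,-.187,.215),(0,e-.038,.217)]),c)-u
    b=proj(w(p[:3],[(.13,.115,.287),(.13,e,.287),(-.11,e,.287),(-.11,.115,.287),(-.27,-.14,.02)]),ct)-mu
    return np.r_[a.ravel()*.5,b.ravel()*.5]
r=least_squares(res,m,loss='soft_l1'); print(m,r.x); print((2*r.fun.reshape(-1,2)).round(1).tolist())
m=r.x; np.save("micro.npy",m); todo(w(m[:3],(-.118,-.172,.215)),mR(m[2],42),.056)
E
```

```text
[ 0.63886578  0.20748949  0.09802988 -0.1583523 ] [ 0.64117906  0.21302401  0.10669768 -0.16135401]
[[-1.0, -2.5], [-0.2, -1.9], [0.9, 5.3], [-1.4, 8.5], [3.7, -3.7], [-0.7, 0.7], [-4.1, -2.7], [3.4, 0.3], [-4.3, 4.0], [-2.1, -1.1], [-1.3, -1.7], [0.0, 0.3], [-2.2, -0.5], [-0.1, -0.1]]
t 3.35 tcp [ 0.547  -0.0661  0.3165] F [ 0.  -0.6  1. ] gap 0.701 gf 0
 target tcp [ 0.5462 -0.0078  0.2566] shift, tool axes now cm [0.37 0.58 8.33] | tool axes at target [0.3  0.54 8.33] | turn deg [-0.34  0.46 -0.04]
```

```bash
python3 -m inch '[{"dx":0.1,"dy":0.4,"dz":2,"wx":0,"wy":0,"wz":0},{"dx":0,"dy":0,"dz":2,"wx":0,"wy":0,"wz":0},{"dx":0,"dy":0,"dz":2,"wx":0,"wy":0,"wz":0},{"dx":0,"dy":0,"dz":2,"wx":0,"wy":0,"wz":0},{"dx":0,"dy":0,"dz":0,"wx":0,"wy":0,"wz":0}]' && python3 -m inch '[{"dx":0,"dy":0,"dz":0,"wx":0,"wy":0,"wz":0},{"dx":0,"dy":0,"dz":0,"wx":0,"wy":0,"wz":0},{"dx":0,"dy":0,"dz":0,"wx":0,"wy":0,"wz":0},{"dx":0,"dy":0,"dz":0,"wx":0,"wy":0,"wz":0}]' 0.1 20
python3 - <<'E'
from h import *
m=np.load("micro.npy")
s=sense(); r=R.from_quat(s['tool_rot']); print("pad pt",s['tcp_pos']+r.apply([0,0,.056]), "knob fit",w(m[:3],(-.118,-.172,.215)))
# tool-axis shifts for knob arc release
a0=np.arctan2(.16,-.033)
for k in range(1,9):
    f=lambda b:np.array([.163*np.cos(a0+b),0,.163*np.sin(a0+b)])
    d=f(.29*k/8)-f(.29*(k-1)/8); d=R.from_euler('z',m[2]).apply(d); print((r.inv().apply(d)*100).round(2))
E
```

```text
t: 3.98
tcp_pos: [0.5446, -0.0112, 0.2584]
tool_rot: [0.624, 0.697, 0.235, -0.265]
force: [-0.4, -0.8, 0.8]
finger_gap: 0.696
gripper_force: 0.0
t: 4.47
tcp_pos: [0.5454, -0.0131, 0.2586]
tool_rot: [0.624, 0.696, 0.235, -0.264]
force: [-1.7, -3.4, 6.4]
finger_gap: 0.245
gripper_force: 20.9
pad pt [0.5412077  0.0237472  0.21657747] knob fit [[0.5421673  0.02943569 0.215     ]]
[-0.09 -0.58  0.1 ]
[-0.1  -0.57  0.11]
[-0.11 -0.57  0.13]
[-0.13 -0.56  0.15]
[-0.14 -0.55  0.16]
[-0.15 -0.54  0.18]
[-0.17 -0.53  0.19]
[-0.18 -0.52  0.2 ]
```

```bash
python3 -m inch '[{"dx":-0.1,"dy":-0.58,"dz":0.1,"wx":0,"wy":0,"wz":0},{"dx":-0.1,"dy":-0.58,"dz":0.1,"wx":0,"wy":0,"wz":0},{"dx":-0.1,"dy":-0.57,"dz":0.1,"wx":0,"wy":0,"wz":0},{"dx":-0.1,"dy":-0.57,"dz":0.2,"wx":0,"wy":0,"wz":0},{"dx":-0.1,"dy":-0.55,"dz":0.2,"wx":0,"wy":0,"wz":0},{"dx":-0.15,"dy":-0.54,"dz":0.2,"wx":0,"wy":0,"wz":0},{"dx":-0.2,"dy":-0.53,"dz":0.2,"wx":0,"wy":0,"wz":0},{"dx":-0.2,"dy":-0.55,"dz":0.2,"wx":0,"wy":0,"wz":0},{"dx":0,"dy":-0.1,"dz":0,"wx":0,"wy":0,"wz":0},{"dx":0,"dy":0,"dz":0,"wx":0,"wy":0,"wz":0}]'
python3 - <<'E'
from h import *
m=np.load("micro.npy"); todo(w(m[:3],(-.118-.043,-.172,.2)),mR(m[2],42),.056)
E
```

```text
t: 5.72
tcp_pos: [0.502, -0.0175, 0.2412]
tool_rot: [0.625, 0.696, 0.237, -0.261]
force: [8.2, -0.4, 1.4]
finger_gap: 0.25
gripper_force: 20.8
t 5.72 tcp [ 0.502  -0.0175  0.2412] F [ 8.2 -0.4  1.4] gap 0.250 gf 21
 target tcp [ 0.5034 -0.0124  0.2416] shift, tool axes now cm [0.4  0.19 0.3 ] | tool axes at target [0.4  0.19 0.3 ] | turn deg [0.15 0.7  0.07]
```

```bash
python3 -m inch '[{"dx":0,"dy":0.1,"dz":0,"wx":0,"wy":0,"wz":0},{"dx":0,"dy":0,"dz":0,"wx":0,"wy":0,"wz":0},{"dx":0,"dy":0,"dz":0,"wx":0,"wy":0,"wz":0},{"dx":0,"dy":0,"dz":-1.5,"wx":0,"wy":0,"wz":0},{"dx":0,"dy":0,"dz":-3,"wx":0,"wy":0,"wz":0},{"dx":0,"dy":0,"dz":-4,"wx":0,"wy":0,"wz":0},{"dx":0,"dy":0,"dz":0,"wx":0,"wy":0,"wz":0}]' 0.75
python3 - <<'E'
from h import *
m=np.load("micro.npy"); l=np.radians(42); y=m[3]+.01-.032
todo(w(m[:3],(0,y-.08*np.sin(l),.217+.08*np.cos(l))),mR(m[2],42),.058)
E
```

```text
t: 6.6
tcp_pos: [0.5083, -0.075, 0.3069]
tool_rot: [0.625, 0.697, 0.236, -0.261]
force: [0.1, -0.8, -0.1]
finger_gap: 0.752
gripper_force: 0.0
t 6.60 tcp [ 0.5083 -0.075   0.3069] F [ 0.1 -0.8 -0.1] gap 0.752 gf 0
 target tcp [ 0.6705 -0.0611  0.3196] shift, tool axes now cm [ 0.54 16.28 -1.17] | tool axes at target [ 0.59 16.28 -1.17] | turn deg [0.03 0.82 0.12]
```

```bash
python3 -m inch '[{"dx":0.3,"dy":4,"dz":-0.6,"wx":0,"wy":0,"wz":0},{"dx":0.3,"dy":4,"dz":-0.6,"wx":0,"wy":0.4,"wz":0},{"dx":0,"dy":4,"dz":0,"wx":0,"wy":0.4,"wz":0},{"dx":0,"dy":4.2,"dz":0,"wx":0,"wy":0,"wz":0},{"dx":0,"dy":0,"dz":0,"wx":0,"wy":0,"wz":0},{"dx":0,"dy":0,"dz":0,"wx":0,"wy":0,"wz":0}]'
python3 - <<'E'
from h import *
m=np.load("micro.npy"); y=m[3]+.01-.032
todo(w(m[:3],(0,y,.217)),mR(m[2],42),.058)
c=eyes.camera_params("wrist"); im=eyes.snapshot("wrist")[:,:,::-1]
cv2.imwrite("pics/w2.png",cv2.resize(im,(800,600)))
P=w(m[:3],[(0,m[3]+.01,.217),(0,m[3]-.038,.217),(-.161,-.187,.2),(.13,m[3],.265)])
print((proj(P,c)*1.5625).round())
E
```

```text
t: 7.35
tcp_pos: [0.6672, -0.0574, 0.3161]
tool_rot: [0.623, 0.694, 0.238, -0.271]
force: [0.6, -0.8, 0.4]
finger_gap: 0.754
gripper_force: 0.0
t 7.35 tcp [ 0.6672 -0.0574  0.3161] F [ 0.6 -0.8  0.4] gap 0.754 gf 0
 target tcp [ 0.6648 -0.0079  0.2601] shift, tool axes now cm [-0.11  0.35  7.48] | tool axes at target [-0.07  0.29  7.48] | turn deg [-0.44 -0.32 -0.05]
[[413. 266.]
 [413. 369.]
 [ 53. 354.]
 [784. 224.]]
```

View pics/w2.png

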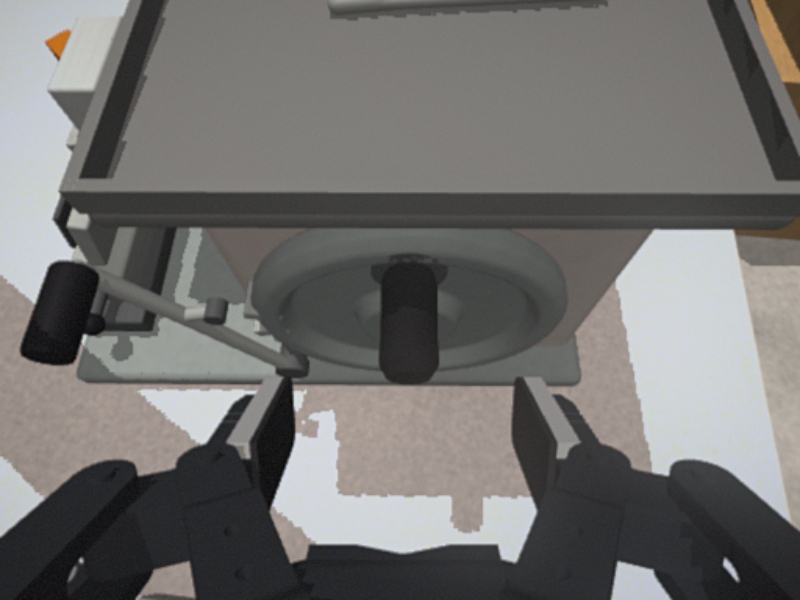

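The lever knob has swung out to (60,315), and the grip at (409,320) is centred between the fingers. I'll go in and close on it.

```bash
python3 -m inch '[{"dx":0,"dy":0.2,"dz":2.5,"wx":0,"wy":0,"wz":0},{"dx":0,"dy":0,"dz":2.5,"wx":0,"wy":0,"wz":0},{"dx":0,"dy":0,"dz":2.4,"wx":0,"wy":0,"wz":0},{"dx":0,"dy":0,"dz":0,"wx":0,"wy":0,"wz":0}]' && python3 -m inch '[{"dx":0,"dy":0,"dz":0,"wx":0,"wy":0,"wz":0},{"dx":0,"dy":0,"dz":0,"wx":0,"wy":0,"wz":0},{"dx":0,"dy":0,"dz":0,"wx":0,"wy":0,"wz":0},{"dx":0,"dy":0,"dz":0,"wx":0,"wy":0,"wz":0}]' 0.1 25
python3 - <<'E'
from h import *
m=np.load("micro.npy"); y=m[3]+.01-.032
todo(w(m[:3],(0,y,.217)),mR(m[2],42),.058)
r=R.from_quat(sense()['tool_rot'])
print("offset deg",np.degrees((mR(m[2],42).inv()*r).as_rotvec()).round(1))
f=lambda a:np.array([.062*np.sin(a),0,.062*np.cos(a)])
for k in range(1,41):
    d=R.from_euler('z',m[2]).apply(f(2*np.pi*k/40)-f(2*np.pi*(k-1)/40)); print(k,(r.inv().apply(d)*100).round(2).tolist(),end='  ')
E
```

```text
t: 7.9
tcp_pos: [0.6627, -0.0073, 0.2613]
tool_rot: [0.623, 0.694, 0.238, -0.272]
force: [-0.1, 0.2, -0.9]
finger_gap: 0.756
gripper_force: 0.0
t: 8.4
tcp_pos: [0.6648, -0.0096, 0.2633]
tool_rot: [0.623, 0.695, 0.239, -0.269]
force: [-1.5, -4.8, 4.3]
finger_gap: 0.27
gripper_force: 25.6
t 8.40 tcp [ 0.6648 -0.0096  0.2633] F [-1.5 -4.8  4.3] gap 0.270 gf 26
 target tcp [ 0.6648 -0.0079  0.2601] shift, tool axes now cm [-0.09  0.02  0.35] | tool axes at target [-0.09  0.02  0.35] | turn deg [-0.21 -0.17  0.04]
offset deg [ 0.2  0.2 -0. ]
1 [-0.05, 0.97, 0.05]  2 [-0.15, 0.95, 0.16]  3 [-0.25, 0.9, 0.27]  4 [-0.34, 0.83, 0.37]  5 [-0.42, 0.74, 0.47]  6 [-0.5, 0.63, 0.55]  7 [-0.56, 0.51, 0.61]  8 [-0.6, 0.37, 0.66]  9 [-0.64, 0.23, 0.7]  10 [-0.65, 0.08, 0.72]  11 [-0.65, -0.07, 0.72]  12 [-0.63, -0.23, 0.7]  13 [-0.6, -0.37, 0.67]  14 [-0.56, -0.51, 0.62]  15 [-0.5, -0.63, 0.55]  16 [-0.42, -0.74, 0.47]  17 [-0.34, -0.83, 0.38]  18 [-0.25, -0.9, 0.28]  19 [-0.15, -0.95, 0.17]  20 [-0.05, -0.97, 0.06]  21 [0.05, -0.97, -0.05]  22 [0.15, -0.95, -0.16]  23 [0.25, -0.9, -0.27]  24 [0.34, -0.83, -0.37]  25 [0.42, -0.74, -0.47]  26 [0.5, -0.63, -0.55]  27 [0.56, -0.51, -0.61]  28 [0.6, -0.37, -0.66]  29 [0.64, -0.23, -0.7]  30 [0.65, -0.08, -0.72]  31 [0.65, 0.07, -0.72]  32 [0.63, 0.23, -0.7]  33 [0.6, 0.37, -0.67]  34 [0.56, 0.51, -0.62]  35 [0.5, 0.63, -0.55]  36 [0.42, 0.74, -0.47]  37 [0.34, 0.83, -0.38]  38 [0.25, 0.9, -0.28]  39 [0.15, 0.95, -0.17]  40 [0.05, 0.97, -0.06]
```

```bash
python3 -m inch '[{"dx":-0.05,"dy":0.97,"dz":0.05,"wx":0,"wy":0,"wz":0},{"dx":-0.15,"dy":0.95,"dz":0.16,"wx":0,"wy":0,"wz":0},{"dx":-0.25,"dy":0.9,"dz":0.27,"wx":0,"wy":0,"wz":0},{"dx":-0.34,"dy":0.83,"dz":0.37,"wx":0,"wy":0,"wz":0},{"dx":-0.42,"dy":0.74,"dz":0.47,"wx":0,"wy":0,"wz":0},{"dx":-0.5,"dy":0.63,"dz":0.55,"wx":0,"wy":0,"wz":0},{"dx":-0.56,"dy":0.51,"dz":0.61,"wx":0,"wy":0,"wz":0},{"dx":-0.6,"dy":0.37,"dz":0.66,"wx":0,"wy":0,"wz":0},{"dx":-0.64,"dy":0.23,"dz":0.7,"wx":0,"wy":0,"wz":0},{"dx":-0.65,"dy":0.08,"dz":0.72,"wx":0,"wy":0,"wz":0}]'
cat > ck.py <<'E'
from h import *
import sys
a=float(sys.argv[1])*2*np.pi
m=np.load("micro.npy"); y=m[3]+.01-.032
todo(w(m[:3],(.062*np.sin(a),y,.155+.062*np.cos(a))),mR(m[2],42),.055)
E
python3 ck.py .25
```

```text
t: 9.65
tcp_pos: [0.7256, -0.0032, 0.1986]
tool_rot: [0.623, 0.695, 0.237, -0.269]
force: [-3.9, -7.7, 0.5]
finger_gap: 0.272
gripper_force: 25.5
t 9.65 tcp [ 0.7256 -0.0032  0.1986] F [-3.9 -7.7  0.5] gap 0.272 gf 26
 target tcp [7.263e-01 7.000e-04 1.959e-01] shift, tool axes now cm [0.1  0.11 0.46] | tool axes at target [0.11 0.11 0.46] | turn deg [-0.43 -0.07 -0.07]
```

```bash
python3 -m inch '[{"dx":-0.65,"dy":-0.07,"dz":0.72,"wx":0,"wy":0,"wz":0},{"dx":-0.63,"dy":-0.23,"dz":0.7,"wx":0,"wy":0,"wz":0},{"dx":-0.6,"dy":-0.37,"dz":0.67,"wx":0,"wy":0,"wz":0},{"dx":-0.56,"dy":-0.51,"dz":0.62,"wx":0,"wy":0,"wz":0},{"dx":-0.5,"dy":-0.63,"dz":0.55,"wx":0,"wy":0,"wz":0},{"dx":-0.42,"dy":-0.74,"dz":0.47,"wx":0,"wy":0,"wz":0},{"dx":-0.34,"dy":-0.83,"dz":0.38,"wx":0,"wy":0,"wz":0},{"dx":-0.25,"dy":-0.9,"dz":0.28,"wx":0,"wy":0,"wz":0},{"dx":-0.15,"dy":-0.95,"dz":0.17,"wx":0,"wy":0,"wz":0},{"dx":-0.05,"dy":-0.97,"dz":0.06,"wx":0,"wy":0,"wz":0}]'
python3 ck.py .5
```

```text
t: 10.9
tcp_pos: [0.6664, -0.0094, 0.1394]
tool_rot: [0.623, 0.695, 0.241, -0.267]
force: [3.4, -5.8, 4.7]
finger_gap: 0.27
gripper_force: 25.8
t 10.90 tcp [ 0.6664 -0.0094  0.1394] F [ 3.4 -5.8  4.7] gap 0.270 gf 26
 target tcp [ 0.6646 -0.0059  0.1339] shift, tool axes now cm [-0.1  -0.14  0.66] | tool axes at target [-0.1  -0.14  0.66] | turn deg [ 0.08 -0.12  0.11]
```

```bash
python3 -m inch '[{"dx":0.05,"dy":-0.97,"dz":-0.05,"wx":0,"wy":0,"wz":0},{"dx":0.15,"dy":-0.95,"dz":-0.16,"wx":0,"wy":0,"wz":0},{"dx":0.25,"dy":-0.9,"dz":-0.27,"wx":0,"wy":0,"wz":0},{"dx":0.34,"dy":-0.83,"dz":-0.37,"wx":0,"wy":0,"wz":0},{"dx":0.42,"dy":-0.74,"dz":-0.47,"wx":0,"wy":0,"wz":0},{"dx":0.5,"dy":-0.63,"dz":-0.55,"wx":0,"wy":0,"wz":0},{"dx":0.56,"dy":-0.51,"dz":-0.61,"wx":0,"wy":0,"wz":0},{"dx":0.6,"dy":-0.37,"dz":-0.66,"wx":0,"wy":0,"wz":0},{"dx":0.64,"dy":-0.23,"dz":-0.7,"wx":0,"wy":0,"wz":0},{"dx":0.65,"dy":-0.08,"dz":-0.72,"wx":0,"wy":0,"wz":0}]'
python3 ck.py .75
python3 -m inch '[{"dx":0.65,"dy":0.07,"dz":-0.72,"wx":0,"wy":0,"wz":0},{"dx":0.63,"dy":0.23,"dz":-0.7,"wx":0,"wy":0,"wz":0},{"dx":0.6,"dy":0.37,"dz":-0.67,"wx":0,"wy":0,"wz":0},{"dx":0.56,"dy":0.51,"dz":-0.62,"wx":0,"wy":0,"wz":0},{"dx":0.5,"dy":0.63,"dz":-0.55,"wx":0,"wy":0,"wz":0},{"dx":0.42,"dy":0.74,"dz":-0.47,"wx":0,"wy":0,"wz":0},{"dx":0.34,"dy":0.83,"dz":-0.38,"wx":0,"wy":0,"wz":0},{"dx":0.25,"dy":0.9,"dz":-0.28,"wx":0,"wy":0,"wz":0},{"dx":0.15,"dy":0.95,"dz":-0.17,"wx":0,"wy":0,"wz":0},{"dx":0.05,"dy":0.97,"dz":-0.06,"wx":0,"wy":0,"wz":0}]'
python3 ck.py 1
python3 -m inch '[{"dx":0,"dy":0,"dz":0,"wx":0,"wy":0,"wz":0},{"dx":0,"dy":0,"dz":0,"wx":0,"wy":0,"wz":0}]'
```

```text
t: 12.15
tcp_pos: [0.6022, -0.0159, 0.1992]
tool_rot: [0.623, 0.695, 0.237, -0.269]
force: [0.9, -4.9, -6.2]
finger_gap: 0.269
gripper_force: 25.1
t 12.15 tcp [ 0.6022 -0.0159  0.1992] F [ 0.9 -4.9 -6.2] gap 0.269 gf 25
 target tcp [ 0.603  -0.0125  0.1959] shift, tool axes now cm [0.02 0.12 0.46] | tool axes at target [0.02 0.12 0.46] | turn deg [-0.37 -0.03 -0.04]
t: 13.4
tcp_pos: [0.6637, -0.0096, 0.2633]
tool_rot: [0.623, 0.695, 0.238, -0.27]
force: [-2.0, -8.0, 2.8]
finger_gap: 0.275
gripper_force: 25.9
t 13.40 tcp [ 0.6637 -0.0096  0.2633] F [-2.  -8.   2.8] gap 0.275 gf 26
 target tcp [ 0.6646 -0.0059  0.2579] shift, tool axes now cm [-0.1   0.14  0.65] | tool axes at target [-0.1   0.13  0.65] | turn deg [-0.44 -0.19 -0.  ]
t: 13.65
tcp_pos: [0.6654, -0.0095, 0.2634]
tool_rot: [0.623, 0.695, 0.24, -0.268]
force: [2.9, -6.8, 3.4]
finger_gap: 0.269
gripper_force: 25.8
```

```bash
python3 -m inch '[{"dx":0,"dy":0,"dz":0,"wx":0,"wy":0,"wz":0},{"dx":0,"dy":0,"dz":0,"wx":0,"wy":0,"wz":0},{"dx":0,"dy":0,"dz":0,"wx":0,"wy":0,"wz":0},{"dx":0,"dy":0,"dz":-2,"wx":0,"wy":0,"wz":0},{"dx":0,"dy":0,"dz":-3,"wx":0,"wy":0,"wz":0},{"dx":0,"dy":0,"dz":-3,"wx":0,"wy":0,"wz":0},{"dx":0,"dy":0,"dz":0,"wx":0,"wy":0,"wz":0}]' 0.75
python3 - <<'E'
from h import *
todo((0.5083,-0.075,0.3069),R.from_quat(sense()['tool_rot']))
E
```

```text
t: 14.52
tcp_pos: [0.6719, -0.0642, 0.3244]
tool_rot: [0.623, 0.695, 0.24, -0.266]
force: [0.5, 0.3, 0.0]
finger_gap: 0.748
gripper_force: 0.0
t 14.53 tcp [ 0.6719 -0.0642  0.3244] F [0.5 0.3 0. ] gap 0.748 gf 0
 target tcp [ 0.5083 -0.075   0.3069] shift, tool axes now cm [ -0.63 -16.39   1.73] | tool axes at target [ -0.63 -16.39   1.73] | turn deg [0. 0. 0.]
```

```bash
python3 -m inch '[{"dx":-0.2,"dy":-4,"dz":0.5,"wx":0,"wy":0,"wz":0},{"dx":-0.2,"dy":-4,"dz":0.5,"wx":0,"wy":0,"wz":0},{"dx":-0.1,"dy":-4,"dz":0.4,"wx":0,"wy":0,"wz":0},{"dx":-0.1,"dy":-4.4,"dz":0.3,"wx":0,"wy":0,"wz":0},{"dx":0,"dy":0,"dz":0,"wx":0,"wy":0,"wz":0},{"dx":0,"dy":0,"dz":0,"wx":0,"wy":0,"wz":0}]'
python3 - <<'E'
from h import *
todo((0.5025,-0.0165,0.2412),R.from_quat(sense()['tool_rot']))
E
```

```text
t: 15.28
tcp_pos: [0.5075, -0.0729, 0.3056]
tool_rot: [0.623, 0.695, 0.24, -0.269]
force: [1.6, 0.3, 0.2]
finger_gap: 0.749
gripper_force: 0.0
t 15.28 tcp [ 0.5075 -0.0729  0.3056] F [1.6 0.3 0.2] gap 0.749 gf 0
 target tcp [ 0.5025 -0.0165  0.2412] shift, tool axes now cm [-0.14  0.14  8.57] | tool axes at target [-0.14  0.14  8.57] | turn deg [0. 0. 0.]
```

```bash
python3 -m inch '[{"dx":-0.1,"dy":0.1,"dz":2.8,"wx":0,"wy":0,"wz":0},{"dx":0,"dy":0,"dz":2.8,"wx":0,"wy":0,"wz":0},{"dx":0,"dy":0,"dz":2.8,"wx":0,"wy":0,"wz":0},{"dx":0,"dy":0,"dz":0,"wx":0,"wy":0,"wz":0}]' && python3 -m inch '[{"dx":0,"dy":0,"dz":0,"wx":0,"wy":0,"wz":0},{"dx":0,"dy":0,"dz":0,"wx":0,"wy":0,"wz":0},{"dx":0,"dy":0,"dz":0,"wx":0,"wy":0,"wz":0},{"dx":0,"dy":0,"dz":0,"wx":0,"wy":0,"wz":0}]' 0.1 25 && python3 -m inch '[{"dx":0.2,"dy":0.53,"dz":-0.2,"wx":0,"wy":0,"wz":0},{"dx":0.2,"dy":0.53,"dz":-0.2,"wx":0,"wy":0,"wz":0},{"dx":0.15,"dy":0.54,"dz":-0.2,"wx":0,"wy":0,"wz":0},{"dx":0.1,"dy":0.55,"dz":-0.2,"wx":0,"wy":0,"wz":0},{"dx":0.1,"dy":0.56,"dz":-0.15,"wx":0,"wy":0,"wz":0},{"dx":0.1,"dy":0.57,"dz":-0.1,"wx":0,"wy":0,"wz":0},{"dx":0.1,"dy":0.57,"dz":-0.1,"wx":0,"wy":0,"wz":0},{"dx":0.1,"dy":0.57,"dz":-0.1,"wx":0,"wy":0,"wz":0},{"dx":0,"dy":0,"dz":0,"wx":0,"wy":0,"wz":0}]'
```

```text
t: 15.78
tcp_pos: [0.5016, -0.016, 0.2416]
tool_rot: [0.622, 0.695, 0.239, -0.271]
force: [-0.2, -0.5, -0.5]
finger_gap: 0.751
gripper_force: 0.0
t: 16.27
tcp_pos: [0.5026, -0.0184, 0.2434]
tool_rot: [0.623, 0.694, 0.24, -0.268]
force: [1.1, -2.4, 4.3]
finger_gap: 0.25
gripper_force: 25.6
t: 17.4
tcp_pos: [0.5442, -0.0137, 0.26]
tool_rot: [0.622, 0.695, 0.238, -0.271]
force: [-5.1, -6.2, 8.9]
finger_gap: 0.246
gripper_force: 25.8
```

```bash
python3 -m inch '[{"dx":0,"dy":0.3,"dz":0.1,"wx":0,"wy":0,"wz":0},{"dx":0,"dy":0.3,"dz":0.1,"wx":0,"wy":0,"wz":0},{"dx":0,"dy":0,"dz":0,"wx":0,"wy":0,"wz":0}]'
```

```text
t: 17.77
tcp_pos: [0.5467, -0.0131, 0.26]
tool_rot: [0.621, 0.696, 0.235, -0.274]
force: [-16.8, -17.5, 22.4]
finger_gap: 0.244
gripper_force: 28.6
```

```bash
python3 -m inch '[{"dx":0,"dy":-0.5,"dz":-0.1,"wx":0,"wy":0,"wz":0},{"dx":0,"dy":0,"dz":0,"wx":0,"wy":0,"wz":0},{"dx":0,"dy":0,"dz":0,"wx":0,"wy":0,"wz":0},{"dx":0,"dy":0,"dz":-1.5,"wx":0,"wy":0,"wz":0},{"dx":0,"dy":0,"dz":-4,"wx":0,"wy":0,"wz":0},{"dx":0,"dy":0,"dz":-5,"wx":0,"wy":0,"wz":0},{"dx":0,"dy":0,"dz":-3,"wx":0,"wy":-10,"wz":0},{"dx":0,"dy":0,"dz":-3,"wx":0,"wy":-10,"wz":0},{"dx":0,"dy":0,"dz":0,"wx":0,"wy":-10,"wz":0},{"dx":0,"dy":0,"dz":0,"wx":0,"wy":-10,"wz":0}]' 0.75
python3 - <<'E'
from h import *
m=np.load("micro.npy")
todo(w(m[:3],(-.19,0,.197+.1)),mR(m[2],0),.054)
c=eyes.camera_params("wrist"); print(R.from_rotvec(c['rvec']).inv().apply(-c['tvec']))
E
```

```text
t: 19.02
tcp_pos: [0.5592, -0.1195, 0.3853]
tool_rot: [0.668, 0.744, 0.011, -0.012]
force: [-0.4, 0.2, 0.4]
finger_gap: 0.747
gripper_force: 0.0
t 19.02 tcp [ 0.5592 -0.1195  0.3853] F [-0.4  0.2  0.4] gap 0.747 gf 0
 target tcp [0.4523 0.1928 0.351 ] shift, tool axes now cm [32.07 -7.23  4.47] | tool axes at target [32.19 -7.31  3.43] | turn deg [-0.03 -1.86  0.12]
[ 0.55110557 -0.05033115  0.45843938]
```

```bash
python3 -m inch '[{"dx":0,"dy":-3.6,"dz":0,"wx":0,"wy":-1.9,"wz":0},{"dx":4,"dy":-3.7,"dz":0,"wx":0,"wy":0,"wz":0},{"dx":5,"dy":0,"dz":0,"wx":0,"wy":0,"wz":0},{"dx":5,"dy":0,"dz":0,"wx":0,"wy":0,"wz":0},{"dx":5,"dy":0,"dz":0,"wx":0,"wy":0,"wz":0},{"dx":5,"dy":0,"dz":0,"wx":0,"wy":0,"wz":0},{"dx":5,"dy":0,"dz":0,"wx":0,"wy":0,"wz":0},{"dx":3,"dy":0,"dz":1.5,"wx":0,"wy":0,"wz":0},{"dx":0,"dy":0,"dz":1.5,"wx":0,"wy":0,"wz":0},{"dx":0,"dy":0,"dz":0,"wx":0,"wy":0,"wz":0}]'
python3 - <<'E'
from h import *
m=np.load("micro.npy")
todo(w(m[:3],(-.19,0,.197)),mR(m[2],0),.054)
c=eyes.camera_params("wrist"); im=eyes.snapshot("wrist")[:,:,::-1]
cv2.imwrite("pics/w3.png",cv2.resize(im,(800,600)))
P=w(m[:3],[(-.204,.032,.21),(-.176,.032,.21),(-.176,-.032,.21),(-.204,-.032,.21)])
print((proj(P,c)*1.5625).round().tolist())
E
```

```text
t: 20.27
tcp_pos: [0.4504, 0.1919, 0.3552]
tool_rot: [0.667, 0.745, -0.0, -0.004]
force: [0.2, -0.1, 0.1]
finger_gap: 0.747
gripper_force: 0.0
t 20.27 tcp [0.4504 0.1919 0.3552] F [ 0.2 -0.1  0.1] gap 0.747 gf 0
 target tcp [0.4523 0.1928 0.251 ] shift, tool axes now cm [ 0.    0.25 10.42] | tool axes at target [ 0.07  0.19 10.42] | turn deg [-0.31 -0.33  0.23]
[[377.0, 247.0], [444.0, 247.0], [440.0, 386.0], [379.0, 385.0]]
```

View pics/w3.png

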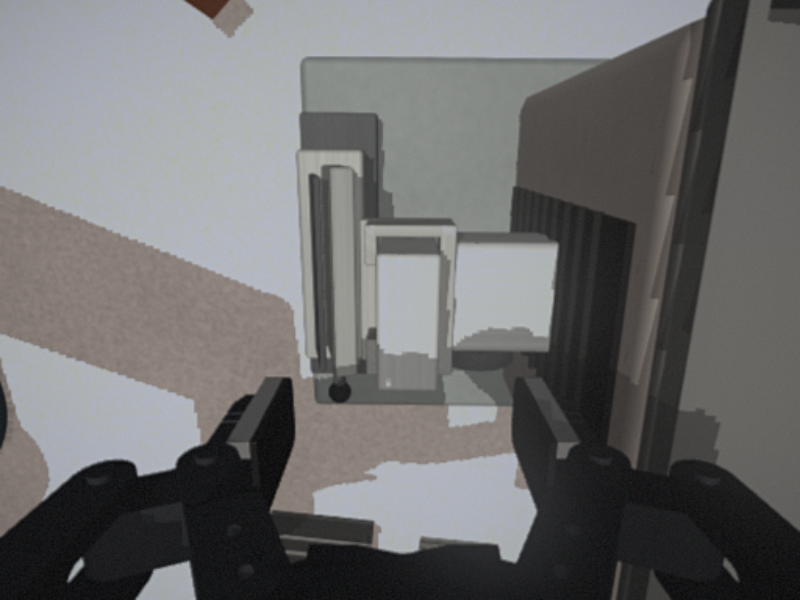

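The block's top face is at (377–440, 254–390), bare metal and standing square in its holder. That is within 3 mm of the prediction.

```bash
python3 -m inch '[{"dx":-0.2,"dy":0.15,"dz":2.5,"wx":0,"wy":-0.3,"wz":0},{"dx":0,"dy":0,"dz":2.5,"wx":0,"wy":0,"wz":0},{"dx":0,"dy":0,"dz":2.5,"wx":0,"wy":0,"wz":0},{"dx":0,"dy":0,"dz":1.5,"wx":0,"wy":0,"wz":0},{"dx":0,"dy":0,"dz":1,"wx":0,"wy":0,"wz":0},{"dx":0,"dy":0,"dz":0,"wx":0,"wy":0,"wz":0}]' && python3 -m inch '[{"dx":0,"dy":0,"dz":0,"wx":0,"wy":0,"wz":0},{"dx":0,"dy":0,"dz":0,"wx":0,"wy":0,"wz":0},{"dx":0,"dy":0,"dz":0,"wx":0,"wy":0,"wz":0},{"dx":0,"dy":0,"dz":0,"wx":0,"wy":0,"wz":0}]' 0.1 35
```

```text
t: 21.08
tcp_pos: [0.4525, 0.1897, 0.2556]
tool_rot: [0.667, 0.745, -0.001, -0.001]
force: [-0.5, 0.0, -0.2]
finger_gap: 0.752
gripper_force: 0.0
t: 21.58
tcp_pos: [0.4525, 0.1901, 0.2563]
tool_rot: [0.667, 0.745, -0.0, -0.001]
force: [-0.4, 0.5, 5.3]
finger_gap: 0.322
gripper_force: 38.5
```

```bash
python3 -m inch '[{"dx":0,"dy":0,"dz":-0.8,"wx":0,"wy":0,"wz":0},{"dx":0,"dy":0,"dz":-1.2,"wx":0,"wy":0,"wz":0},{"dx":0,"dy":0,"dz":-2,"wx":0,"wy":0,"wz":0},{"dx":0,"dy":0,"dz":-3,"wx":0,"wy":0,"wz":0},{"dx":0,"dy":0,"dz":-3,"wx":0,"wy":0,"wz":0},{"dx":0,"dy":0,"dz":-2.5,"wx":0,"wy":0,"wz":0},{"dx":0,"dy":0,"dz":0,"wx":0,"wy":0,"wz":0}]'
python3 - <<'E'
from h import *
q=np.load("cab.npy"); print(q)
todo(w(q[:3],(q[3]+.184-.04,0,.30)),mR(q[2],0),-.101)
todo(w(q[:3],(q[3]+.184-.04,0,.30)),mR(q[2],0),.101-.202+.202)
E
```

```text
t: 22.45
tcp_pos: [0.4534, 0.1902, 0.3827]
tool_rot: [0.667, 0.745, 0.001, 0.0]
force: [-0.0, -1.2, -2.7]
finger_gap: 0.323
gripper_force: 37.5
[ 0.74274881 -0.3646216   0.06405034 -0.37633689]
t 22.45 tcp [0.4534 0.1902 0.3827] F [-0.  -1.2 -2.7] gap 0.323 gf 37
 target tcp [ 0.5109 -0.3795  0.199 ] shift, tool axes now cm [-57.28  -0.6   18.3 ] | tool axes at target [-57.22   2.09  18.37] | turn deg [ 0.11 -0.07  2.65]
t 22.45 tcp [0.4534 0.1902 0.3827] F [-0.  -1.2 -2.7] gap 0.323 gf 37
 target tcp [ 0.5109 -0.3795  0.401 ] shift, tool axes now cm [-57.25  -0.56  -1.9 ] | tool axes at target [-57.22   2.09  -1.83] | turn deg [ 0.11 -0.07  2.65]
```

```bash
python3 -m inch '[{"dx":-3,"dy":0,"dz":0,"wx":0,"wy":0,"wz":0},{"dx":-5,"dy":0,"dz":0,"wx":0,"wy":0,"wz":0},{"dx":-5,"dy":0,"dz":0,"wx":0,"wy":0,"wz":0},{"dx":-5,"dy":0,"dz":0,"wx":0,"wy":0,"wz":0},{"dx":-5,"dy":0,"dz":0,"wx":0,"wy":0,"wz":0},{"dx":-5,"dy":0,"dz":0,"wx":0,"wy":0,"wz":0},{"dx":-5,"dy":0,"dz":0,"wx":0,"wy":0,"wz":0},{"dx":-5,"dy":0,"dz":0,"wx":0,"wy":0,"wz":0},{"dx":-5,"dy":0,"dz":0,"wx":0,"wy":0,"wz":0},{"dx":-5,"dy":-0.5,"dz":0,"wx":0,"wy":0,"wz":0}]' && python3 -m inch '[{"dx":-5,"dy":0,"dz":0,"wx":0,"wy":0,"wz":0},{"dx":-4.2,"dy":0,"dz":0,"wx":0,"wy":0,"wz":2.6},{"dx":0,"dy":0,"dz":0,"wx":0,"wy":0,"wz":0},{"dx":0,"dy":0,"dz":0,"wx":0,"wy":0,"wz":0}]'
python3 - <<'E'
from h import *
q=np.load("cab.npy")
todo(w(q[:3],(q[3]+.184-.04,0,.108)),mR(q[2],0),.101)
c=eyes.camera_params("wrist"); im=eyes.snapshot("wrist")[:,:,::-1]
cv2.imwrite("pics/w4.png",cv2.resize(im,(800,600)))
x=q[3]
P=w(q[:3],[(-.15,.12,.19),(-.15,-.12,.19),(x+.05,.099,.168),(x+.05,-.099,.168),(x+.184-.04,0,.108),(x,0,.152)])
print((proj(P,c)*1.5625).round().tolist())
E
```

```text
t: 23.7
tcp_pos: [0.5001, -0.2889, 0.3783]
tool_rot: [0.667, 0.745, -0.001, -0.003]
force: [0.9, 0.2, -2.8]
finger_gap: 0.323
gripper_force: 37.4
t: 24.2
tcp_pos: [0.5099, -0.3783, 0.3783]
tool_rot: [0.684, 0.73, -0.001, -0.004]
force: [-0.5, 0.7, -2.5]
finger_gap: 0.322
gripper_force: 37.4
t 24.20 tcp [ 0.5099 -0.3783  0.3783] F [-0.5  0.7 -2.5] gap 0.322 gf 37
 target tcp [ 0.5109 -0.3795  0.209 ] shift, tool axes now cm [-0.2   0.18 16.92] | tool axes at target [-0.13  0.09 16.93] | turn deg [-0.32 -0.25  0.04]
[[588.0, 44.0], [547.0, 494.0], [223.0, 98.0], [254.0, 441.0], [407.0, 264.0], [164.0, 279.0]]
```

View pics/w4.png

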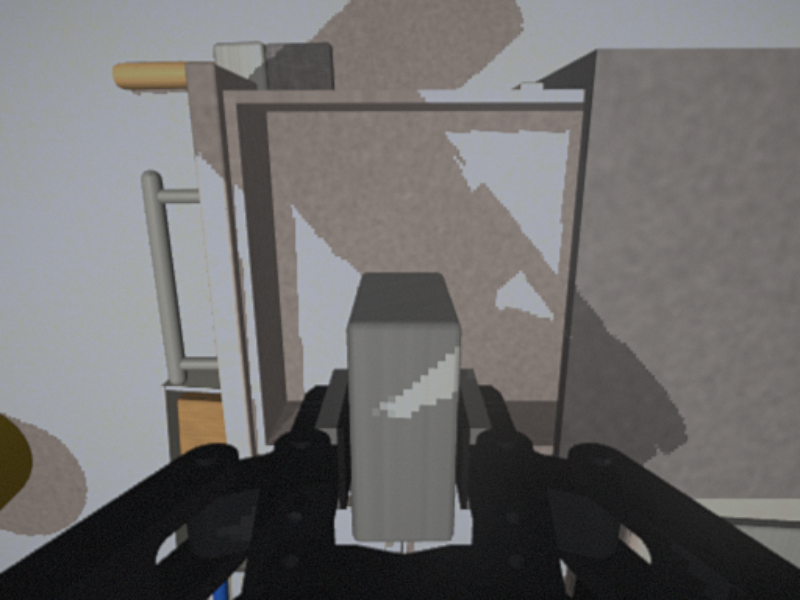

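The block hangs at (405,400) over the open part of the drawer, which spans (265–575, 105–445). The handle is at (165,279) as predicted. Lowering.

```bash
python3 -m inch '[{"dx":-0.1,"dy":0.1,"dz":3,"wx":0,"wy":0,"wz":0},{"dx":0,"dy":0,"dz":4,"wx":0,"wy":0,"wz":0},{"dx":0,"dy":0,"dz":4,"wx":0,"wy":0,"wz":0},{"dx":0,"dy":0,"dz":3,"wx":0,"wy":0,"wz":0},{"dx":0,"dy":0,"dz":1.5,"wx":0,"wy":0,"wz":0},{"dx":0,"dy":0,"dz":0.6,"wx":0,"wy":0,"wz":0},{"dx":0,"dy":0,"dz":0.3,"wx":0,"wy":0,"wz":0},{"dx":0,"dy":0,"dz":0.2,"wx":0,"wy":0,"wz":0},{"dx":0,"dy":0,"dz":0,"wx":0,"wy":0,"wz":0}]'
```

```text
t: 25.38
tcp_pos: [0.5113, -0.3802, 0.2149]
tool_rot: [0.684, 0.73, -0.001, -0.001]
force: [0.3, -0.6, -1.7]
finger_gap: 0.324
gripper_force: 37.3
```

```bash
python3 -m inch '[{"dx":0,"dy":0,"dz":0.2,"wx":0,"wy":0,"wz":0},{"dx":0,"dy":0,"dz":0.2,"wx":0,"wy":0,"wz":0},{"dx":0,"dy":0,"dz":0,"wx":0,"wy":0,"wz":0}]'; python3 -m inch '[{"dx":0,"dy":0,"dz":0.1,"wx":0,"wy":0,"wz":0},{"dx":0,"dy":0,"dz":0.1,"wx":0,"wy":0,"wz":0},{"dx":0,"dy":0,"dz":0,"wx":0,"wy":0,"wz":0}]'
```

```text
t: 25.75
tcp_pos: [0.511, -0.3799, 0.2099]
tool_rot: [0.684, 0.73, -0.001, -0.002]
force: [0.6, 0.9, -3.3]
finger_gap: 0.323
gripper_force: 37.3
t: 26.12
tcp_pos: [0.5115, -0.38, 0.2095]
tool_rot: [0.684, 0.73, -0.001, -0.001]
force: [-0.6, 2.0, 5.2]
finger_gap: 0.323
gripper_force: 38.3
```

```bash
python3 -m inch '[{"dx":0,"dy":0,"dz":0,"wx":0,"wy":0,"wz":0},{"dx":0,"dy":0,"dz":0,"wx":0,"wy":0,"wz":0},{"dx":0,"dy":0,"dz":0,"wx":0,"wy":0,"wz":0},{"dx":0,"dy":0,"dz":0,"wx":0,"wy":0,"wz":0},{"dx":0,"dy":0,"dz":-1,"wx":0,"wy":0,"wz":0},{"dx":0,"dy":0,"dz":-3,"wx":0,"wy":0,"wz":0},{"dx":0,"dy":0,"dz":-4,"wx":0,"wy":0,"wz":0},{"dx":0,"dy":0,"dz":-4,"wx":0,"wy":0,"wz":0},{"dx":0,"dy":0,"dz":0,"wx":0,"wy":0,"wz":0}]' 0.65
python3 - <<'E'
from h import *
q=np.load("cab.npy")
todo(w(q[:3],(q[3]-.045,0,.137)),mR(q[2],0),.073)
im=eyes.snapshot("wrist")[:,:,::-1]
cv2.imwrite("pics/w5.png",cv2.resize(im,(640,480)))
E
```

```text
t: 27.25
tcp_pos: [0.5129, -0.3813, 0.3332]
tool_rot: [0.684, 0.73, -0.001, 0.004]
force: [0.7, 0.4, -0.1]
finger_gap: 0.651
gripper_force: 0.0
t 27.25 tcp [ 0.5129 -0.3813  0.3332] F [ 0.7  0.4 -0.1] gap 0.651 gf 0
 target tcp [ 0.3223 -0.3916  0.21  ] shift, tool axes now cm [  0.3  -19.12  12.26] | tool axes at target [  0.2  -19.08  12.32] | turn deg [0.18 0.4  0.05]
```

View pics/w5.png

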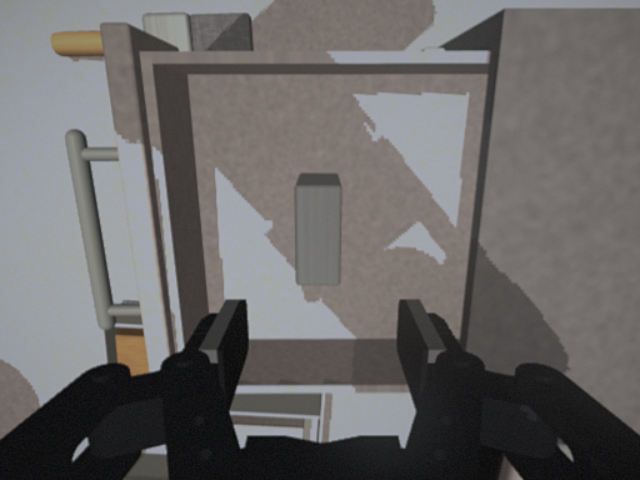

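The block stands upright in the drawer at (318,230). Next I close the fingers, go in front of the handle and push.

```bash
python3 -m inch '[{"dx":0,"dy":-4,"dz":0,"wx":0,"wy":0,"wz":0},{"dx":0,"dy":-5,"dz":0,"wx":0,"wy":0,"wz":0},{"dx":0.3,"dy":-5,"dz":0,"wx":0,"wy":0,"wz":0},{"dx":0,"dy":-5.3,"dz":0,"wx":0,"wy":0,"wz":0},{"dx":0,"dy":0,"dz":4,"wx":0,"wy":0,"wz":0},{"dx":0,"dy":0,"dz":4,"wx":0,"wy":0,"wz":0},{"dx":0,"dy":0,"dz":4.2,"wx":0,"wy":0,"wz":0},{"dx":0,"dy":0,"dz":0,"wx":0,"wy":0,"wz":0}]' 0 && python3 -m inch '[{"dx":0,"dy":1,"dz":0,"wx":0,"wy":0,"wz":0},{"dx":0,"dy":1,"dz":0,"wx":0,"wy":0,"wz":0},{"dx":0,"dy":1,"dz":0,"wx":0,"wy":0,"wz":0},{"dx":0,"dy":1,"dz":0,"wx":0,"wy":0,"wz":0},{"dx":0,"dy":1,"dz":0,"wx":0,"wy":0,"wz":0},{"dx":0,"dy":1,"dz":0,"wx":0,"wy":0,"wz":0}]'
```

```text
t: 28.3
tcp_pos: [0.3169, -0.387, 0.2035]
tool_rot: [0.684, 0.73, 0.001, -0.006]
force: [-1.1, -0.3, 0.2]
finger_gap: 0.002
gripper_force: 0.0
t: 29.05
tcp_pos: [0.3788, -0.3855, 0.2067]
tool_rot: [0.684, 0.73, -0.001, -0.001]
force: [-1.4, -0.7, 1.5]
finger_gap: 0.002
gripper_force: 0.7
```

```bash
python3 -m inch '[{"dx":0,"dy":1,"dz":0,"wx":0,"wy":0,"wz":0},{"dx":0,"dy":1,"dz":0,"wx":0,"wy":0,"wz":0},{"dx":0,"dy":1,"dz":0,"wx":0,"wy":0,"wz":0},{"dx":0,"dy":1,"dz":0,"wx":0,"wy":0,"wz":0},{"dx":0,"dy":1,"dz":0,"wx":0,"wy":0,"wz":0},{"dx":0,"dy":1,"dz":0,"wx":0,"wy":0,"wz":0},{"dx":0,"dy":1,"dz":0,"wx":0,"wy":0,"wz":0},{"dx":0,"dy":1,"dz":0,"wx":0,"wy":0,"wz":0},{"dx":0,"dy":1,"dz":0,"wx":0,"wy":0,"wz":0},{"dx":0,"dy":1,"dz":0,"wx":0,"wy":0,"wz":0}]' && python3 -m inch '[{"dx":0,"dy":0.8,"dz":0,"wx":0,"wy":0,"wz":0},{"dx":0,"dy":0.8,"dz":0,"wx":0,"wy":0,"wz":0},{"dx":0,"dy":0.6,"dz":0,"wx":0,"wy":0,"wz":0},{"dx":0,"dy":0.5,"dz":0,"wx":0,"wy":0,"wz":0},{"dx":0,"dy":0.4,"dz":0,"wx":0,"wy":0,"wz":0},{"dx":0,"dy":0,"dz":0,"wx":0,"wy":0,"wz":0}]'
```

```text
t: 30.3
tcp_pos: [0.4786, -0.379, 0.2062]
tool_rot: [0.684, 0.73, -0.001, -0.001]
force: [-0.5, 0.6, 0.9]
finger_gap: -0.001
gripper_force: 0.7
t: 31.05
tcp_pos: [0.5094, -0.3773, 0.2062]
tool_rot: [0.684, 0.73, -0.001, -0.001]
force: [0.1, 0.1, 0.1]
finger_gap: 0.0
gripper_force: 0.0
```

```bash
python3 -m inch '[{"dx":0,"dy":0.4,"dz":0,"wx":0,"wy":0,"wz":0},{"dx":0,"dy":0.3,"dz":0,"wx":0,"wy":0,"wz":0},{"dx":0,"dy":0.3,"dz":0,"wx":0,"wy":0,"wz":0}]';python3 -m inch '[{"dx":0,"dy":0.3,"dz":0,"wx":0,"wy":0,"wz":0},{"dx":0,"dy":0.2,"dz":0,"wx":0,"wy":0,"wz":0},{"dx":0,"dy":0.2,"dz":0,"wx":0,"wy":0,"wz":0}]'
```

```text
t: 31.42
tcp_pos: [0.519, -0.3766, 0.2061]
tool_rot: [0.684, 0.73, -0.001, -0.001]
force: [-2.3, -0.3, -0.3]
finger_gap: 0.002
gripper_force: 0.6
t: 31.8
tcp_pos: [0.526, -0.3761, 0.2061]
tool_rot: [0.684, 0.73, -0.001, -0.001]
force: [-1.5, -0.7, -0.6]
finger_gap: -0.001
gripper_force: 0.5
```

```bash
python3 -m inch '[{"dx":0,"dy":0.3,"dz":0,"wx":0,"wy":0,"wz":0},{"dx":0,"dy":0.2,"dz":0,"wx":0,"wy":0,"wz":0},{"dx":0,"dy":0.2,"dz":0,"wx":0,"wy":0,"wz":0},{"dx":0,"dy":0,"dz":0,"wx":0,"wy":0,"wz":0}]';python3 -m inch '[{"dx":0,"dy":0.3,"dz":0,"wx":0,"wy":0,"wz":0},{"dx":0,"dy":0.2,"dz":0,"wx":0,"wy":0,"wz":0},{"dx":0,"dy":0,"dz":0,"wx":0,"wy":0,"wz":0}]'
```

```text
t: 32.3
tcp_pos: [0.5292, -0.3759, 0.2061]
tool_rot: [0.683, 0.73, -0.004, -0.005]
force: [-11.4, -3.4, 5.1]
finger_gap: 0.0
gripper_force: 6.1
t: 32.67
tcp_pos: [0.5301, -0.376, 0.2061]
tool_rot: [0.683, 0.73, -0.007, -0.009]
force: [-23.4, -4.1, 10.0]
finger_gap: 0.003
gripper_force: 11.9
```

The drawer is against its stop at 23 N. Backing away and taking a last look.

```bash
python3 -m inch '[{"dx":0,"dy":-1,"dz":0,"wx":0,"wy":0,"wz":0},{"dx":0,"dy":-3,"dz":0,"wx":0,"wy":0,"wz":0},{"dx":0,"dy":-4,"dz":-2,"wx":0,"wy":0,"wz":0},{"dx":0,"dy":-4,"dz":-5,"wx":0,"wy":0,"wz":0},{"dx":0,"dy":0,"dz":-5,"wx":0,"wy":0,"wz":0},{"dx":0,"dy":0,"dz":0,"wx":0,"wy":0,"wz":0}]'
python3 - <<'E'
from h import *
im=eyes.snapshot("top")[:,:,::-1]
a=cv2.resize(im[95:235,190:425],None,fx=3.4,fy=3.4,interpolation=cv2.INTER_CUBIC)
cv2.imwrite("pics/end.png",cv2.convertScaleAbs(a,alpha=1.4))
E
```

```text
t: 33.42
tcp_pos: [0.421, -0.3847, 0.3301]
tool_rot: [0.684, 0.729, -0.001, 0.004]
force: [0.4, 0.1, -0.7]
finger_gap: 0.0
gripper_force: 0.0
```

View pics/end.png

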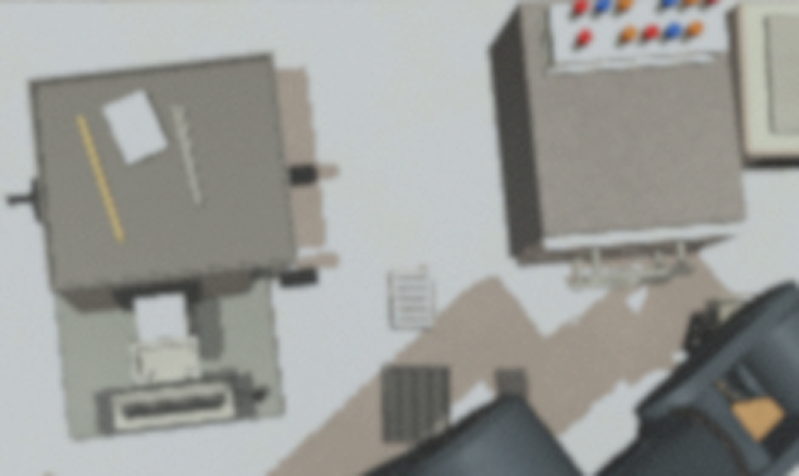

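The knob (298,278) and grip (302,175) are back at their starting positions. The holder at (165,360) is empty and the drawer front at (640,238) is flush with the cabinet.

```bash
python3 -c "
from station import workorder
print(workorder.sign_off())"
```

```text
the job is handed in; nothing more can be done
None
```

I finished the stroke check and handed it in at about 33 s: lever released, wheel turned one full turn clockwise and locked again, test block set down in the drawer, and drawer pushed shut to its stop; the sign-off gave no verdict.

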